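# Load the dry box and hold its sprung lid at the purge position

## Task

Lift the sprung lid of the dry-storage box by its front bar, past its balance point until it is fully open, then move the capped vial from the single holder on the bench into a free hole of the rack inside the box, fully down and upright, and let go of it. Then take the bar again, bring the lid back down through the balance point and hold it by the bar just below that point (the purge position: at most about 15 degrees below), and finish while still holding it there. Do not disturb the vial already in the rack, the clamp stand, the screwdriver or the cup.

Things in the scene. Friction and masses are not known exactly. Their poses are not given: they have to be found in the camera images.
- drybox: Fixed grey open-topped box, 170 (x) x 250 (y) x 92 mm high, walls and floor 5 mm. Origin: centre of its underside on the bench; x points from its front (bar side) to its hinge side, z up.
- lid (a joint): Lid angle in rad: 0 closed (flat on the box), 1.45 fully open (stop, nearly upright). Balance point 0.90 (about 52 degrees): below it the lid falls shut, above it the spring drives it open; damped, no friction, so it stays nowhere in between by itself. Hinge torque: 0.22 N m closing at 0, 0 at 0.90, 0.31 N m opening at 1.45 (1 to 1.4 N at the bar), plus damping 0.35 N m per rad/s.
- lid_hinge (a point): Point on the hinge line, middle of the top edge of the box's rear wall: 85 mm in +x and 92 mm in +z from the box's origin. The hinge line runs along the box's y. Its axes turn with the lid and equal the box's when the lid is closed. The lid is a steel plate 174 (from the hinge to its front edge) x 250 x 4 mm, 0.7 kg with its bar.
- lid_bar (a point): Middle of the lid's front bar: round steel bar, 10 mm in diameter, 120 mm long, parallel to the hinge line, 225 mm from it, 51 mm beyond the plate's edge, on two 8 mm arms at its ends. At lid angle a it lies 225*cos(a) mm from the hinge in the box's -x and 225*sin(a) mm above it. Fingers pointing straight down and closing along the box's x can pinch it at every angle; it turns between the pads.
- rack: Fixed white block inside the box, 45 (x) x 165 (y) x 40 mm high, axes parallel to the box's, standing on the box's floor (5 mm above the bench). Origin: centre of its underside. Three holes 20.5 mm in diameter, 28 mm deep (hole floor 12 mm above its origin), in a row along y at -60, 0 and +60 mm; the middle one holds the stock vial, the two outer ones are free.
- rack_hole0 (a point): Centre of the mouth of the free hole at y = -60 mm of the rack, on its top face, 45 mm above the bench.
- rack_hole2 (a point): Centre of the mouth of the free hole at y = +60 mm of the rack, on its top face, 45 mm above the bench.
- holder: Fixed plain aluminium block on the bench beside the box, 60 x 60 x 40 mm high, with one hole like the rack's in its middle. Origin: centre of its underside. On the left or the right, it holds the vial at the start.
- vial: The vial to move: amber glass with black cap, a plain cylinder 18 mm in diameter and 70 mm high (cap: top 16 mm, same diameter), 20 to 60 g. Origin: centre of its underside; z points to its cap. Starts upright in the holder, its underside 12 mm above the bench; seated in the rack its underside is 17 mm above the bench.
- stock: An identical vial standing in the rack's middle hole; leave it. Origin: centre of its underside.
- clampstand: Loose clamp stand, 60 x 60 mm steel foot, 100 mm high, cross arm 150 mm long; stands on the other side of the box from the holder; leave it. Origin: centre of its underside.
- screwdriver: Loose screwdriver, 150 mm long, lying behind and beside the box; leave it.
- cup: Loose white cup, 70 mm wide, 60 mm high, behind and beside the box; leave it. Origin: centre of its underside.

How it is judged:
By the outcome, as a careful person would: the job done as asked, in the order asked, and still so for the second after the job is handed in, while the arm keeps its last pose, push and grip.
It also fails if it takes over 69 s, if anything falls off the work surface, if the arm or the gripper's body presses on something with over 40 N, if the wrist force passes 120 N, or if a joint passes its speed limit or range.

## Robot

A 6-joint arm with a two-finger parallel gripper is mounted at the origin on the work surface. World frame = base frame: x ahead of the robot, y to its left, z up, the work surface at z = 0. Lengths are in mm, angles in rad, forces in N, time in s.
With the tool pointing down it reaches from about 250 to 800 mm from the base axis. Payload 8.5 kg.
Tool frame: the origin (TCP) lies at the very end of the fingers, on their centre line; the grasp point (between the pads) lies 19 mm behind it; z points along the fingers, y is the direction in which the jaws open and shut (so a half turn about z gives the same grasp; the last joint's range is limited). The gripper opens to 85 mm and grips with 20 to 120 N. Pads are 22 mm wide; open, the fingers measure 114 mm over their backs; the gripper's body (76 mm by 85 mm) begins 54 mm behind the grasp point. The pads swing forward as they close: fully open they stand 13 mm farther back than shut.
Start: joints at [-1.192, 0.238, -0.013, 1.319, 0, 1.571], TCP at [194.13, -487.742, 231.276] pointing down, gripper open.
Joint ranges: [-2.66, 2.66], [-1.03, 1.9], [-1.14, 1.46], [-1.82, 2.27], [-1.45, 1.34], [-3.14, 3.14]. Speed limits (rad/s): [2.22, 2.22, 2.79, 3.14, 3.14, 3.14].

## Interface

Orientations are given as a unit quaternion [w, x, y, z].
In Python, from rig import get_obs, snapshot, camera_model, sign_off gives the robot as it stands.
- The arm moves only by the tool servo_tool, never from a script. Its argument "deltas" is a list that holds one entry, the list of rows, each a list of 4 numbers: the shift along the tool's x, y, z in m, then the turn about the tool's z in degrees. In form: [[[x, y, z, yaw], ...]]. A call has 1 to 10 rows; each row is the pose to reach, as a shift and turn from the pose commanded when the call began, along the tool's axes at that moment; what a row does not reach only later rows make up. A row lasts 1/12 s, in which the tool goes at most 41.7 mm and 7.16 degrees, less where a joint would pass 70% of its speed; a pose out of reach is approached as far as the arm can. A call with a gripper value outside its range is refused whole. "fingers" is the finger opening in m, from 0 to 0.0854, set as the call begins (left out, the last holds). The fingers move at their own pace and stop on an object; "squeeze" is the grip in N (left out, the last holds). Time passes only in rows, so rows that repeat a pose let the fingers close. It gives the time, the measured TCP pose, the force and the opening at its end, in the units of the state.
- get_obs(): the state, without advancing time (a new reading comes with each control period).
- snapshot(name): name is "scene" or "top" or "wrist"; returns (picture, depth): 420x560x3 uint8, red, green, blue; 420x560 float32, mm along the optical axis (not along the pixel's ray), 0 where there is no reading.
- camera_model(name): a dict with "camera_matrix" (3x3 intrinsics, pixels), "pose" (4x4, takes a point from camera to world coordinates). Camera axes: x right, y down, z forward; pixel columns grow to the right and rows downward; lengths in mm; the calibration is good to about 2 mm. A picture is of the moment at which its call begins: read the wrist's pose just before it. camera_model takes no time and is no camera call; for the wrist camera it gives the pose at the moment of the call.
- sign_off(): hands the job in, once; it reports no verdict.
The state is a dict: "t": time; "q": joint angles; "joint_vel": joint speeds; "tau": joint torques, N m; "eef_pos": TCP position; "orientation": TCP orientation; "force": force on the tool from outside, world axes, zero at the start; "torque": the same for the moment, N m; "finger_gap": finger opening in mm.
Only numpy, scipy, OpenCV 4.12 (cv2) and the standard library are available. Lean on these libraries where they do the work, as an engineer would, in place of code of your own. Each camera call takes 0.05 s, during which the arm holds its last target.

## Working session

There is one attempt and no reset: what is moved stays moved. The work goes in short steps, Python scripts to look and compute and a tool call to move; the robot and the scene stay as the last step left them, time stands still between calls to the robot, and variables do not carry over. Pictures are saved under pics/ and viewed, and the job is handed in when it is done.

Besides the shell and the picture viewer there is one more tool, called in YAML: its name, and indented under it one key for each argument. servo_tool: Moves the arm, as the interface text tells. Its arguments: {"type":"object","properties":{"deltas":{"type":"array"},"fingers":{"type":"number"},"squeeze":{"type":"number"}},"required":["deltas"]}

```bash
mkdir -p pics; ls; python3 - <<'E'
from rig import *
import cv2,numpy as np
print(get_obs())
for n in("scene","top"):
    p,d=snapshot(n); cv2.imwrite(f"pics/{n}0.png",p[:,:,::-1]); np.save(f"pics/{n}0.npy",d)
    m=camera_model(n); print(n,m)
E
```

```text
pics
{'t': 0.0, 'q': array([-1.19201277e+00,  2.38782947e-01, -1.42553895e-02,  1.31920887e+00,
       -1.43891074e-05,  1.57076947e+00]), 'joint_vel': array([-1.19215182e-03, -1.30754325e-03,  8.57205287e-04, -6.13627122e-05,
       -9.97927176e-04, -2.35382843e-03]), 'tau': array([ 6.44647207e-04, -5.38780546e+01,  3.46431506e+01,  1.84889050e-02,
        1.14908348e-04, -1.94107309e-05]), 'eef_pos': array([ 193.98046024, -487.39646898,  230.67605368]), 'orientation': array([-7.11116587e-04,  9.82116134e-01,  1.88274728e-01, -1.43628989e-04]), 'force': array([-0.15755657, -0.51686204,  0.15313229]), 'torque': array([-0.0200184 , -0.01807056,  0.00546184]), 'finger_gap': 85.27558809070088}
scene {'camera_matrix': array([[499.76015199,   0.        , 277.17340978],
       [  0.        , 499.76015199, 214.44411358],
       [  0.        ,   0.        ,   1.        ]]), 'pose': array([[-5.39535165e-01,  6.62876882e-01, -5.19130084e-01,
         1.19942712e+03],
       [ 8.41961327e-01,  4.23521420e-01, -3.34261470e-01,
         4.06071973e+02],
       [-1.71149078e-03, -6.17433272e-01, -7.86621399e-01,
         1.05141797e+03],
       [ 0.00000000e+00,  0.00000000e+00,  0.00000000e+00,
         1.00000000e+00]])}
top {'camera_matrix': array([[516.16829848,   0.        , 285.9672919 ],
       [  0.        , 516.16829848, 213.511515  ],
       [  0.        ,   0.        ,   1.        ]]), 'pose': array([[-2.91529847e-02, -9.86410373e-01,  1.61693166e-01,
         3.37285460e+02],
       [-9.99529465e-01,  2.72243635e-02, -1.41309171e-02,
         9.74350298e+00],
       [ 9.53688963e-03, -1.62029042e-01, -9.86739903e-01,
         1.33285189e+03],
       [ 0.00000000e+00,  0.00000000e+00,  0.00000000e+00,
         1.00000000e+00]])}
```

View pics/scene0.png

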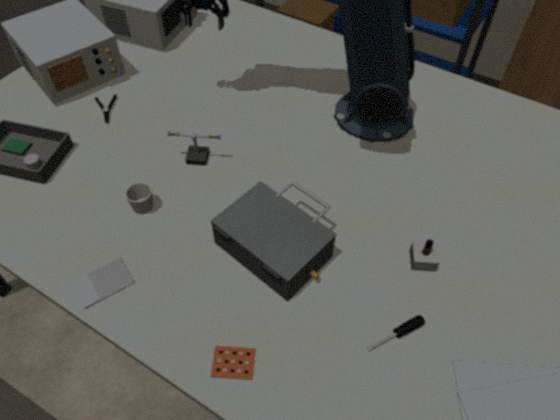

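View pics/top0.png

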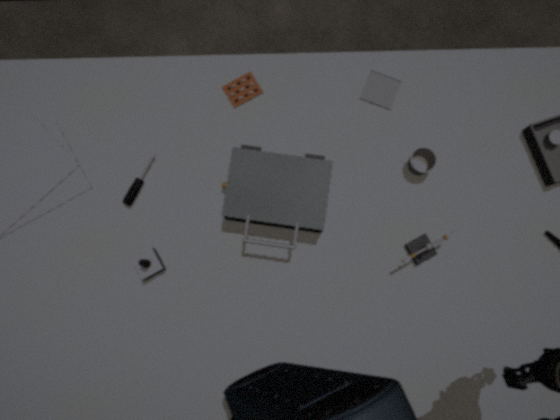

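Top view shows the box at about (277,188) with its bar at (267,252), toward the robot. The holder and vial are at (150,265), the clamp stand at (420,250), the cup at (420,162) and the screwdriver at (140,180).

```bash
cat > h.py <<'E'
from rig import *
import cv2,numpy as np
def cloud(d,m):
    K=m['camera_matrix'];v,u=np.mgrid[:d.shape[0],:d.shape[1]]
    c=np.stack([(u-K[0,2])/K[0,0]*d,(v-K[1,2])/K[1,1]*d,d],-1)
    w=c@m['pose'][:3,:3].T+m['pose'][:3,3]; w[d==0]=np.nan
    return w
def ray(uv,z,m):
    K=m['camera_matrix'];uv=np.atleast_2d(np.asarray(uv,float))
    r=np.c_[(uv[:,0]-K[0,2])/K[0,0],(uv[:,1]-K[1,2])/K[1,1],np.ones(len(uv))]@m['pose'][:3,:3].T
    o=m['pose'][:3,3]; return o+r*((z-o[2])/r[:,2])[:,None]
E
python3 - <<'E'
from h import *
for n in("top","scene"):
    m=camera_model(n);d=np.load(f"pics/{n}0.npy");w=cloud(d,m);z=w[...,2]
    p=cv2.imread(f"pics/{n}0.png")
    def comp(mask,lab):
        k,L,s,c=cv2.connectedComponentsWithStats(mask.astype(np.uint8))
        for i in range(1,k):
            if s[i,4]>25:
                P=w[L==i]; 
                if P[:,0].min()<250: continue
                r=cv2.minAreaRect(P[:,:2].astype(np.float32))
                print(n,lab,s[i].tolist(),'med',np.nanmedian(P,0).round(1),'rect',np.round(r[0],1),np.round(r[1],1),round(r[2],2))
    comp((z>80)&(z<110),'80-110');comp((z>32)&(z<50),'32-50');comp((z>60)&(z<80),'60-80');comp((z>8)&(z<70),'8-70')
E
```

```text
top 80-110 [221, 144, 111, 105, 7616] med [600.6  14.1  97.7] rect [581.7  16.9] [250.5 240.6] 80.03
top 80-110 [401, 230, 56, 33, 207] med [ 451.7 -349.    93.9] rect [ 451.8 -349.3] [ 16.6 148.7] 30.71
top 80-110 [138, 259, 8, 7, 38] med [433.1 343.1  83.5] rect [433.2 343.5] [15.1 16.5] 5.03
top 32-50 [532, 119, 17, 8, 35] med [ 771.4 -675.8   45. ] rect [ 773.9 -681. ] [ 5.8 51.3] 17.9
top 32-50 [526, 125, 30, 59, 254] med [ 686.1 -671.2   41.5] rect [ 687.4 -672.6] [163.8  11.5] 17.01
top 32-50 [548, 130, 12, 15, 146] med [ 733.7 -717.3   36.5] rect [ 735.3 -717. ] [29.9 40.9] 77.88
top 32-50 [412, 149, 22, 22, 102] med [ 695.  -381.8   41.6] rect [ 686.4 -371.2] [58.5 35.4] 45.53
top 32-50 [408, 161, 17, 13, 31] med [ 652.3 -338.1   41.2] rect [ 656.6 -343. ] [50.8 13.1] 45.75
top 32-50 [130, 247, 33, 33, 540] med [430.7 340.4  41.5] rect [433.3 343.8] [61.4 61. ] 27.7
top 60-80 [410, 161, 14, 12, 26] med [ 650.7 -338.5   62.5] rect [ 654.5 -339.3] [41.   9.6] 47.03
top 8-70 [368, 58, 39, 34, 493] med [ 937.1 -289.1   10.3] rect [ 924.1 -289. ] [91.6 88.5] 65.88
top 8-70 [368, 
[... 2942 characters left out ...]
55
scene 8-70 [0, 120, 74, 63, 2398] med [ 705.3 -740.2   27.4] rect [ 720.9 -778.8] [172.5 232.5] 17.47
scene 8-70 [185, 141, 25, 24, 394] med [ 458.1 -346.9   21.2] rect [ 453.  -350.9] [68.1 61.9] 28.38
scene 8-70 [125, 182, 29, 32, 656] med [ 675.8 -365.4   40.6] rect [ 677.8 -362.1] [71.7 68.5] 54.26
scene 8-70 [212, 227, 123, 73, 1497] med [683.1  86.9  37.7] rect [670.8  39.1] [142.7 302.9] 24.08
scene 8-70 [410, 241, 30, 30, 713] med [445.5 344.5  38. ] rect [434.9 342.9] [65.7 61.8] 26.66
scene 8-70 [71, 273, 31, 35, 320] med [ 948.6 -296.3    9.3] rect [ 944.5 -298. ] [91.2 45.1] 67.27
scene 8-70 [368, 315, 58, 36, 465] med [634.5 382.6  20.5] rect [655.3 369.7] [ 26.6 150.9] 61.32
```

```bash
python3 - <<'E'
from h import *
for n in("top","scene"):
    m=camera_model(n);d=np.load(f"pics/{n}0.npy");w=cloud(d,m);z=w[...,2]
    k,L,s,c=cv2.connectedComponentsWithStats(((z>80)&(z<110)).astype(np.uint8))
    for i in range(1,k):
        P=w[L==i]
        if s[i,4]<3000: continue
        for a in (-9.6,-9.9,-10.2):
            t=np.deg2rad(a);ex=np.array([np.cos(t),np.sin(t)]);ey=np.array([-ex[1],ex[0]])
            X=P[:,:2]@ex;Y=P[:,:2]@ey
            print(n,a,'x',X.min().round(1),X.max().round(1),'y',Y.min().round(1),Y.max().round(1))
            h,e=np.histogram(X,bins=np.arange(X.min(),X.max()+4,4)); print(h)
        # bar
        b=X<X.min()+14
        fr=X<X.min()+40
        pl=X>X.min()+70
        print('bar',P[b].mean(0),'y',Y[b].min(),Y[b].max(),'z',np.median(P[b,2]))
        print('plate',X[pl].min(),X[pl].max(),Y[pl].min(),Y[pl].max(),np.median(P[pl,2]), cv2.minAreaRect(P[pl][:,:2].astype(np.float32)))
        print('barline',cv2.fitLine(P[b].astype(np.float32)[:,:2],cv2.DIST_L2,0,.01,.01).ravel())
E
```

```text
top -9.6 x 450.5 691.6 y -11.7 239.1
[ 83  89  47  11  13   8  12  13  10  11  10  12  12  18 165 169 169 165
 168 167 171 165 167 166 170 162 170 159 160 169 169 164 161 163 175 163
 162 156 161 159 171 160 164 158 164 160 162 164 155 163 157 161 159 155
 161 169 146 113  61  64   5]
top -9.9 x 449.8 690.6 y -8.5 241.9
[ 84  88  47  11  13   8  12  13  10  11  11  11  13  16 164 170 166 166
 166 172 167 165 174 163 172 158 174 155 166 166 165 168 164 160 165 171
 159 157 168 155 172 156 164 164 161 160 160 162 160 159 152 169 160 151
 166 163 151 111  64  62   5]
top -10.2 x 449.1 690.0 y -5.6 245.2
[ 82  87  50  11  13   9  12  11  11  10  12  10  13  21 154 171 169 163
 175 165 165 167 176 160 170 160 165 160 172 166 161 173 161 161 166 172
 159 157 168 151 173 158 165 163 161 163 149 167 160 164 148 168 162 154
 157 166 157 109  61  61  11]
bar [468.27762861  35.77999074  99.56180003] y 54.95536995365124 181.26609977514326 z 99.64325751215154
plate 519.1855730641622 690.0004074253652 -5.630798404027013 245.22833479335412 97.64087772217692 ((616.0321655273438, 10.892822265625), (2
[... 654 characters left out ...]
146 157 153 150
 158 163 152 296  75  82  98]
scene -10.2 x 449.5 692.3 y -7.8 245.4
[ 27  65  91  11   9  10   7   8   8  11  12   5  10  19  89 137 132 118
 135 142 130 135 145 138 131 139 129 152 143 126 145 136 143 141 148 146
 135 151 141 145 153 138 153 145 152 152 165 141 158 155 149 151 160 159
 146 170 157 283  79  87  89]
bar [471.23456131  37.06668752  96.29279472] y 55.16657655346773 182.47422335840682 z 96.2588039904582
plate 519.5010344211928 692.3465733924334 -7.780549884501937 245.39675099877874 95.3984104267667 ((617.2321166992188, 9.670013427734375), (252.7518768310547, 172.72854614257812), 79.96112060546875)
barline [1.7496410e-01 9.8457479e-01 4.7123456e+02 3.7066689e+01]
```

servo_tool:
  deltas:
    - [[0.015,-0.013,0,-4],[0.043,-0.037,0,-10],[0.073,-0.063,0,-17],[0.103,-0.089,0,-23],[0.133,-0.115,0,-29],[0.163,-0.141,0,-35],[0.193,-0.167,0,-41],[0.223,-0.193,0,-47],[0.253,-0.219,0,-53],[0.283,-0.245,0,-58]]
  fingers: 0.05

```text
t: 0.93
eef_pos: [366.7, -153.6, 231.3]
orientation: [0.0, 0.766, 0.643, 0.0]
force: [1.4, -1.7, 1.1]
finger_gap: 50.2
```

```bash
cat >> h.py <<'E'
from scipy.spatial.transform import Rotation as Rn
def go(tx,ty,tz,phi=None):
    """shift in tool axes from current measured pose to world target; phi = target world angle of tool x (deg)"""
    o=get_obs();q=o['orientation'];R=Rn.from_quat([q[1],q[2],q[3],q[0]]).as_matrix()
    d=R.T@(np.array([tx,ty,tz])-o['eef_pos'])
    p=np.degrees(np.arctan2(R[1,0],R[0,0]))
    print('t',round(o['t'],2),'pos',o['eef_pos'].round(1),'phi',p.round(2),'tilt',R[:,2].round(3),'gap',round(o['finger_gap'],1),'F',o['force'].round(1),'q',o['q'].round(2))
    print('delta',d.round(1),'yaw',None if phi is None else round((p-phi+180)%360-180,2))
E
python3 - <<'E'
from h import *
go(468,36,180,80)
E
```

```text
t 0.93 pos [ 366.7 -153.6  231.3] phi 80.0 tilt [ 0. -0. -1.] gap 50.2 F [ 1.4 -1.7  1.1] q [-0.4   0.02 -0.27  1.28  0.    1.35]
delta [204.3  66.8  51.3] yaw -0.0
```

servo_tool:
  deltas:
    - [[0.035,0.01,0.008,0],[0.07,0.022,0.017,0],[0.105,0.034,0.026,0],[0.14,0.046,0.035,0],[0.17,0.056,0.044,0],[0.192,0.063,0.049,0],[0.204,0.067,0.051,0],[0.204,0.067,0.051,0]]

```text
t: 1.6
eef_pos: [469.4, 35.0, 179.5]
orientation: [-0.001, 0.767, 0.642, -0.0]
force: [1.0, -0.2, 0.0]
finger_gap: 49.9
```

```bash
python3 - <<'E'
from h import *
go(468,36,73,80)
m=camera_model("wrist");p,d=snapshot("wrist");np.save("pics/w1.npy",d);cv2.imwrite("pics/w1.png",p[:,:,::-1]);w=cloud(d,m)
print(m['pose'].round(2))
z=w[...,2]
t=np.deg2rad(-10);ex=np.array([np.cos(t),np.sin(t)]);ey=np.array([-ex[1],ex[0]])
X=w[...,:2]@ex;Y=w[...,:2]@ey
b=(z>85)&(z<105)&(X<470)&(X>440)
b&=(Y>75)&(Y<160)
print(b.sum(),X[b].min(),X[b].max(),np.median(X[b]),np.median(z[b]),np.percentile(z[b],95))
for y in range(75,160,15):
    s=b&(Y>y)&(Y<y+15); print(y,s.sum(),X[s].mean() if s.sum() else 0)
E
```

```text
t 1.6 pos [469.4  35.  179.5] phi 79.86 tilt [-0.001  0.    -1.   ] gap 49.9 F [ 1.  -0.2  0. ] q [ 0.07  0.17 -0.24  1.16  0.    1.82]
delta [  0.7  -1.4 106.5] yaw -0.14
[[ 9.8000e-01 -1.7000e-01 -6.0000e-02  4.8327e+02]
 [-1.8000e-01 -9.4000e-01 -3.1000e-01  1.1432e+02]
 [-0.0000e+00  3.1000e-01 -9.5000e-01  3.2126e+02]
 [ 0.0000e+00  0.0000e+00  0.0000e+00  1.0000e+00]]
1786 449.34235277007025 459.2545152534241 454.5151862065439 97.20804874047063 98.7105282822599
75 267 454.698325399721
90 292 454.59320925439783
105 312 454.45720163332516
120 327 454.54422088789096
135 341 454.53370103500635
150 247 454.36853808011864
```

View pics/w1.png

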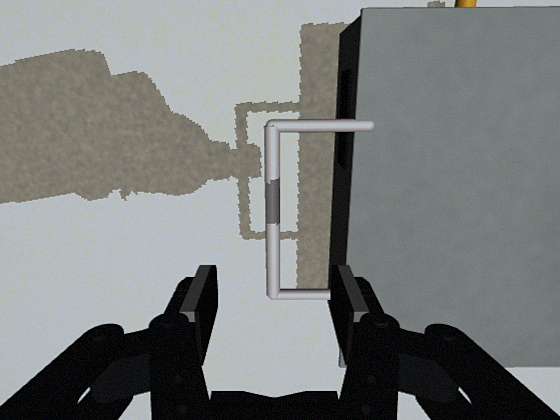

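Wrist view: the bar runs down column 272, centred between the fingertips at columns 205 and 345. The measured bar is at box-aligned X=454.5, top z=97, as expected. Next I descend and pinch it.

servo_tool:
  deltas:
    - [[0.001,-0.001,0.03,0],[0.001,-0.001,0.06,0],[0.001,-0.001,0.085,0],[0.001,-0.001,0.1,0],[0.001,-0.001,0.106,0],[0.001,-0.001,0.106,0]]
  fingers: 0.04

```text
t: 2.15
eef_pos: [466.9, 33.3, 73.7]
orientation: [-0.001, 0.768, 0.64, -0.001]
force: [-0.0, 0.3, -0.3]
finger_gap: 40.1
```

servo_tool:
  deltas:
    - [[0,0,0,0],[0,0,0,0],[0,0,0,0],[0,0,0,0],[0,0,0,0],[0,0,0,0]]
  fingers: 0.0
  squeeze: 40

```text
t: 2.65
eef_pos: [468.2, 34.3, 74.9]
orientation: [0.0, 0.768, 0.641, 0.0]
force: [-4.0, -1.2, 5.8]
finger_gap: 8.8
```

```bash
python3 - <<'E'
from h import *
go(468,36.3,73,80)
for a in (.15,.3,.45,.6,.75,.9,1.05,1.2,1.35,1.45):
    print(a, round(225*(1-np.cos(a))), round(225*np.sin(a)))
E
```

```text
t 2.65 pos [468.2  34.3  74.9] phi 79.71 tilt [ 0.001 -0.    -1.   ] gap 8.8 F [-4.  -1.2  5.8] q [ 0.07  0.26 -0.42  0.89 -0.    1.82]
delta [ 1.9 -0.5  1.9] yaw -0.29
0.15 3 34
0.3 10 66
0.45 22 98
0.6 39 127
0.75 60 153
0.9 85 176
1.05 113 195
1.2 143 210
1.35 176 220
1.45 198 223
```

servo_tool:
  deltas:
    - [[0,0.001,-0.017,0],[0,0.003,-0.034,0],[0,0.006,-0.05,0],[0,0.01,-0.066,0],[0,0.016,-0.082,0],[0,0.022,-0.098,0],[0,0.03,-0.113,0],[0,0.039,-0.127,0],[0,0.05,-0.141,0],[0,0.06,-0.153,0]]

```text
t: 3.48
eef_pos: [525.6, 24.3, 228.2]
orientation: [-0.002, 0.768, 0.641, -0.001]
force: [-8.3, 2.6, 4.9]
finger_gap: 8.5
```

```bash
python3 - <<'E'
from h import *
go(0,0,0,80)
p,d=snapshot("scene");cv2.imwrite("pics/s1.png",p[:,:,::-1])
E
```

```text
t 3.48 pos [525.6  24.3 228.2] phi 79.74 tilt [-0.003  0.001 -1.   ] gap 8.5 F [-8.3  2.6  4.9] q [ 0.05  0.24 -0.01  1.32  0.    1.8 ]
delta [-117.7 -512.1  229.8] yaw -0.26
```

View pics/s1.png

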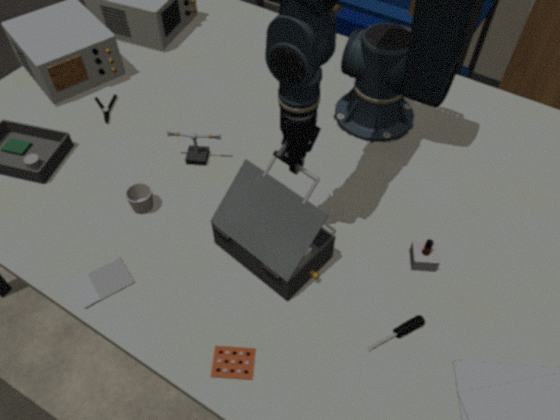

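The lid is partly up, with the bar held at pixel (290,170). I continue along the arc to nearly fully open.

servo_tool:
  deltas:
    - [[0,0.011,-0.012,0],[0,0.023,-0.022,0],[0,0.036,-0.031,0],[0,0.049,-0.04,0],[0,0.063,-0.048,0],[0,0.077,-0.054,0],[0,0.092,-0.06,0],[0,0.107,-0.064,0],[0,0.122,-0.068,0],[0,0.133,-0.07,0]]

```text
t: 4.37
eef_pos: [659.4, 1.0, 298.9]
orientation: [0.0, 0.767, 0.641, 0.002]
force: [3.3, 2.4, -12.8]
finger_gap: 8.5
```

servo_tool:
  deltas:
    - [[0,0,0,0],[0,0,0,0],[0,0,0,0],[0,0,0,0]]
  fingers: 0.05

```text
t: 4.7
eef_pos: [657.3, -0.1, 297.2]
orientation: [-0.0, 0.768, 0.641, -0.0]
force: [0.2, 0.7, -0.1]
finger_gap: 49.9
```

```bash
python3 - <<'E'
from h import *
go(0,0,0,80)
E
```

```text
t 4.7 pos [ 6.573e+02 -1.000e-01  2.972e+02] phi 79.7 tilt [-0.001 -0.    -1.   ] gap 49.9 F [ 0.2  0.7 -0.1] q [-0.    0.48  0.51  1.61 -0.    1.75]
delta [-117.4 -646.6  297.6] yaw -0.3
```

servo_tool:
  deltas:
    - [[0,0,-0.025,0],[0,0,-0.05,0],[0,-0.02,-0.06,0],[0,-0.055,-0.06,0],[0,-0.09,-0.06,0],[0,-0.12,-0.06,0],[0,-0.13,-0.06,0],[0,-0.13,-0.06,0]]

```text
t: 5.37
eef_pos: [527.5, 23.5, 358.9]
orientation: [0.001, 0.768, 0.641, 0.001]
force: [0.7, -0.3, -0.2]
finger_gap: 49.7
```

```bash
python3 - <<'E'
from h import *
go(0,0,0,80)
for n in("wrist","top","scene"):
    m=camera_model(n);p,d=snapshot(n);np.save(f"pics/{n}2.npy",d);np.save(f"pics/{n}2p.npy",m['pose']);cv2.imwrite(f"pics/{n}2.png",p[:,:,::-1])
E
```

```text
t 5.37 pos [527.5  23.5 358.9] phi 79.74 tilt [ 0.002  0.    -1.   ] gap 49.7 F [ 0.7 -0.3 -0.2] q [0.04 0.24 0.31 1.64 0.   1.79]
delta [-117.2 -515.5  358. ] yaw -0.26
```

View pics/wrist2.png

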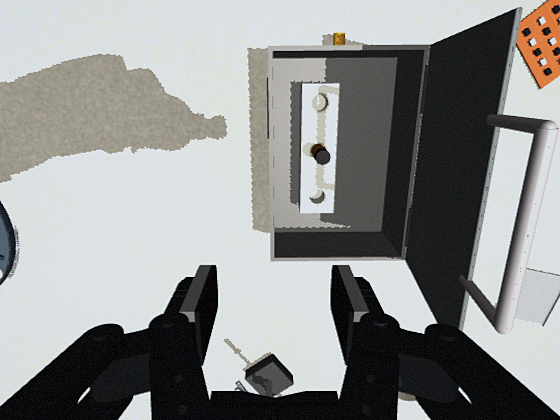

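View pics/top2.png

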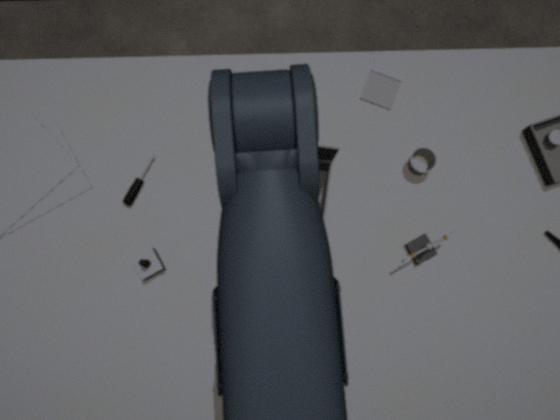

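View pics/scene2.png

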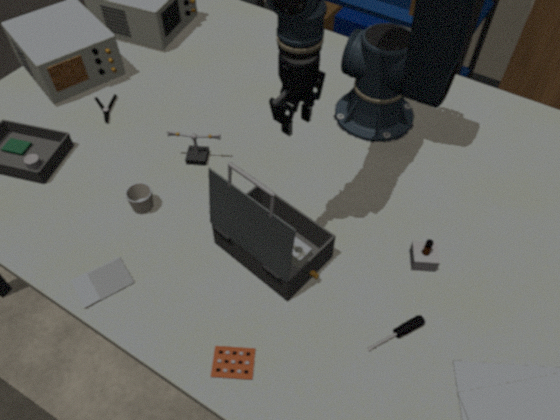

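The wrist view shows the lid open at right. The white rack spans columns 301–339 and rows 83–212, with the stock vial at (320,152) and free holes at (320,101) and (318,195).

```bash
python3 - <<'E'
from h import *
m=camera_model("wrist");m=dict(m,pose=np.load("pics/wrist2p.npy"))
d=np.load("pics/wrist2.npy");p=cv2.imread("pics/wrist2.png");w=cloud(d,m);z=w[...,2]
t=np.deg2rad(-10);ex=np.array([np.cos(t),np.sin(t)]);ey=np.array([-ex[1],ex[0]])
B=np.array([ex,ey])
k=np.zeros(z.shape,bool);k[70:225,285:350]=1
a=k&(abs(z-45)<5)
r=cv2.minAreaRect(w[a][:,:2].astype(np.float32));print('rack',r,np.median(z[a]),B@np.array(r[0]))
print('by plane:'); 
mask=(k&(p.min(2)>170)).astype(np.uint8)
c=max(cv2.findContours(mask,0,1)[0],key=cv2.contourArea);box=cv2.boxPoints(cv2.minAreaRect(c));q=ray(box,45,m)[:,:2];print((q@B.T).round(1),(q@B.T).mean(0),q.mean(0))
# box rim
s=(abs(z-92)<4)&(np.arange(560)[None]>255)&(np.arange(560)[None]<440)&(np.arange(420)[:,None]<265)
P=w[s][:,:2]@B.T;print('rim',P.min(0),P.max(0),np.median(z[s]))
# cap
cp=k&(abs(z-87)<5);print('stock cap',w[cp].mean(0),B@w[cp].mean(0)[:2],cp.sum())
# hole dark ellipses: depth lower
for u0,v0 in((320,101),(318,195)):
    hh=k&(z<38);hh&=(abs(np.arange(560)[None]-u0)<16)&(abs(np.arange(420)[:,None]-v0)<16)&(abs(np.arange(560)[None]-320)<15)
    print('hole px',hh.sum(), w[hh][:,:2].mean(0)@B.T, np.median(z[hh]))
# lid bar
l=(z>280)&(z<330)&(np.arange(560)[None]>450);print('lidbar',l.sum(),w[l].min(0),w[l].max(0),np.median(w[l][:,:2]@B.T,0))
i=cv2.imread("pics/wrist2.png")[60:230,240:440];cv2.imwrite("pics/w2c.png",cv2.resize(i,None,fx=3.4,fy=3.4,interpolation=cv2.INTER_CUBIC))
E
```

```text
rack ((584.7860717773438, 21.336360931396484), (163.58592224121094, 45.213340759277344), 80.16106414794922) 44.22158661491659 [572.19683715 122.55924936]
by plane:
[[549.6  40.2]
 [550.  206.3]
 [593.8 205.2]
 [598.7  38.8]] [573.03928752 122.62250084] [585.62670694  21.25236151]
rim [509.2603888  -8.5855251] [679.98765617 241.9883996 ] 91.27155254358411
stock cap [584.56239451  21.85314777  86.16303565] [571.88681894 123.02934389] 183
hole px 210 [574.69481484 182.01511522] 16.51208283632087
hole px 162 [574.52042841  56.70139595] 17.23206061002122
lidbar 5491 [649.5176047  -59.67861701 280.05629265] [680.21234815  64.99251397 321.60661995] [652.14185556 128.40864739]
```

View pics/w2c.png

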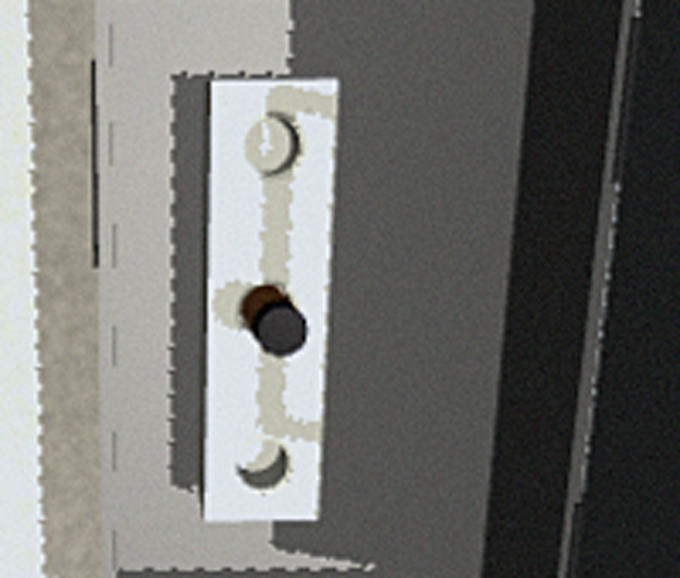

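servo_tool:
  deltas:
    - [[0.02,-0.01,0.005,0],[0.052,-0.026,0.02,0],[0.086,-0.043,0.04,0],[0.12,-0.06,0.06,0],[0.154,-0.077,0.08,0],[0.188,-0.094,0.1,0],[0.222,-0.111,0.12,0],[0.254,-0.127,0.14,0],[0.28,-0.14,0.158,0],[0.298,-0.149,0.168,0]]

```text
t: 6.35
eef_pos: [435.8, 345.9, 185.8]
orientation: [-0.0, 0.767, 0.641, -0.002]
force: [-0.7, 0.1, -0.2]
finger_gap: 50.2
```

servo_tool:
  deltas:
    - [[0,0,0,0],[0,0,0,0],[0,0,0,0]]

```text
t: 6.6
eef_pos: [437.5, 343.0, 189.0]
orientation: [0.0, 0.768, 0.641, -0.0]
force: [0.5, 0.9, 0.8]
finger_gap: 50.1
```

```bash
python3 - <<'E'
from h import *
go(434,343,51,80)
m=camera_model("wrist");p,d=snapshot("wrist");np.save("pics/w3.npy",d);np.save("pics/w3p.npy",m['pose']);cv2.imwrite("pics/w3.png",p[:,:,::-1]);w=cloud(d,m);z=w[...,2]
k=(abs(w[...,0]-434)<25)&(abs(w[...,1]-343)<25)
c=k&(z>78)&(z<87);print('cap',c.sum(),np.median(z[c]),w[c].mean(0),cv2.minEnclosingCircle(w[c][:,:2].astype(np.float32)))
k=(abs(w[...,0]-434)<50)&(abs(w[...,1]-343)<50)
c=k&(z>36)&(z<44);print('holder',np.median(z[c]),cv2.minAreaRect(w[c][:,:2].astype(np.float32)))
E
```

```text
t 6.6 pos [437.5 343.  189. ] phi 79.7 tilt [-0.    -0.001 -1.   ] gap 50.1 F [0.5 0.9 0.8] q [ 0.66  0.31 -0.02  1.24 -0.    2.42]
delta [ -0.5  -3.4 138. ] yaw -0.3
cap 448 81.20987799303059 [432.52408331 344.0907863   81.13185166] ((432.41552734375, 343.7316589355469), 8.915863037109375)
holder 39.204655606786446 ((432.3219299316406, 343.25537109375), (60.46799087524414, 60.59565353393555), 27.656566619873047)
```

View pics/w3.png

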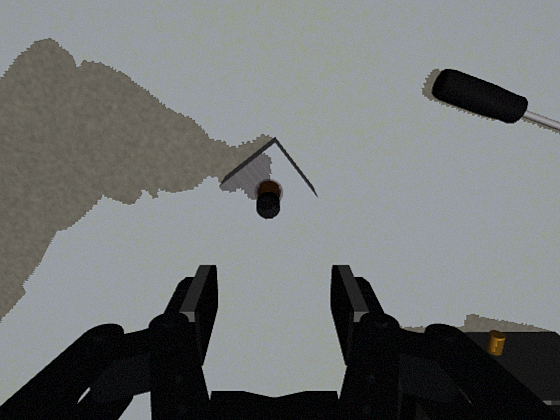

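The wrist view shows the vial cap at (268,205). Measured cap centre is (432.4, 343.7) and top z=81, which matches the expected values. Now I descend and grasp.

servo_tool:
  deltas:
    - [[0,-0.005,0.03,0],[0,-0.005,0.06,0],[0,-0.005,0.09,0],[0,-0.005,0.115,0],[0,-0.005,0.132,0],[0,-0.005,0.139,0],[0,-0.005,0.14,0],[0,-0.005,0.14,0],[0,-0.005,0.14,0]]

```text
t: 7.4
eef_pos: [432.9, 344.2, 50.8]
orientation: [-0.0, 0.768, 0.641, 0.001]
force: [0.2, 0.9, 0.1]
finger_gap: 49.5
```

servo_tool:
  deltas:
    - [[0,0,0,0],[0,0,0,0],[0,0,0,0],[0,0,0,0],[0,0,0,0],[0,0,0,0]]
  fingers: 0.0
  squeeze: 30

```text
t: 7.9
eef_pos: [432.2, 344.3, 50.2]
orientation: [0.0, 0.768, 0.641, 0.001]
force: [0.4, -0.0, 6.6]
finger_gap: 17.1
```

```bash
python3 - <<'E'
from h import *
go(432.4,343.7,49,80)
E
```

```text
t 7.9 pos [432.2 344.3  50.2] phi 79.71 tilt [ 0.001  0.001 -1.   ] gap 17.1 F [ 0.4 -0.   6.6] q [ 0.67  0.4  -0.26  0.9   0.    2.42]
delta [-0.6  0.3  1.2] yaw -0.29
```

servo_tool:
  deltas:
    - [[0,0,-0.02,0],[0,0,-0.055,0],[0,0,-0.095,0],[0,0,-0.13,0],[0,0,-0.15,0],[0,0,-0.15,0]]

```text
t: 8.4
eef_pos: [433.4, 345.3, 204.4]
orientation: [0.0, 0.768, 0.641, 0.004]
force: [1.2, 0.9, 0.5]
finger_gap: 17.2
```

servo_tool:
  deltas:
    - [[-0.015,0.013,0,0],[-0.041,0.036,0,0],[-0.069,0.061,0,0],[-0.097,0.086,0,0],[-0.125,0.112,0,0],[-0.153,0.137,0,0],[-0.181,0.162,0,0],[-0.207,0.186,0,0],[-0.224,0.201,0,0],[-0.231,0.207,0,0]]

```text
t: 9.23
eef_pos: [595.2, 76.7, 198.1]
orientation: [-0.0, 0.769, 0.64, -0.001]
force: [-0.1, 0.7, -0.4]
finger_gap: 17.1
```

servo_tool:
  deltas:
    - [[0,0,0,0],[0,0,0,0],[0,0,0,0]]

```text
t: 9.48
eef_pos: [593.4, 80.7, 199.0]
orientation: [-0.0, 0.767, 0.641, -0.0]
force: [-0.0, -0.6, -0.1]
finger_gap: 16.6
```

```bash
python3 - <<'E'
from h import *
go(595.3,80.4,200,80)
m=camera_model("wrist");p,d=snapshot("wrist");np.save("pics/w4.npy",d);np.save("pics/w4p.npy",m['pose']);cv2.imwrite("pics/w4.png",p[:,:,::-1]);w=cloud(d,m);z=w[...,2]
t=np.deg2rad(-10);ex=np.array([np.cos(t),np.sin(t)]);B=np.array([ex,[-ex[1],ex[0]]])
P=w[...,:2]@B.T
k=(abs(P[...,0]-572)<30)&(abs(P[...,1]-122)<95)&(abs(z-45)<5)
P1=P[k];print('rack',k.sum(),P1.min(0),P1.max(0),np.median(z[k]),cv2.minAreaRect(w[k][:,:2].astype(np.float32)))
h=(abs(P[...,0]-572)<18)&(abs(P[...,1]-182)<20)&(z<38)
ys,xs=np.nonzero(h);print('hole px',h.sum(),xs.min(),xs.max(),ys.min(),ys.max())
E
```

```text
t 9.48 pos [593.4  80.7 199. ] phi 79.76 tilt [-0.001  0.    -1.   ] gap 16.6 F [-0.  -0.6 -0.1] q [0.13 0.38 0.1  1.3  0.   1.88]
delta [ 0.  2. -1.] yaw -0.24
rack 3756 [549.50507007 108.08522138] [594.64287938 205.41287458] 44.169353543431754 ((590.6460571289062, 55.06554412841797), (97.31853485107422, 45.048648834228516), 80.14075469970703)
hole px 386 265 288 179 199
```

View pics/w4.png

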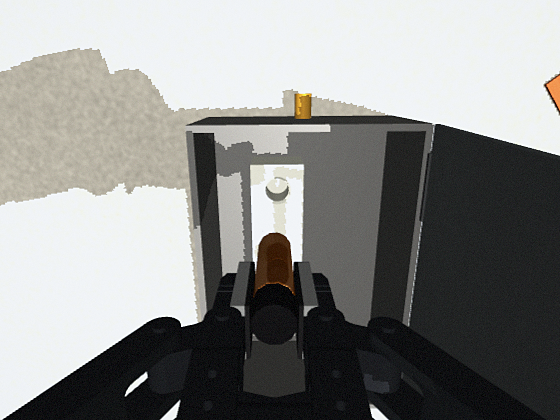

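The hole is at (277,189) and the held vial hangs upright at about (274,260). I refine both positions from this one view.

```bash
python3 - <<'E'
from h import *
m=camera_model("wrist");m=dict(m,pose=np.load("pics/w4p.npy"));d=np.load("pics/w4.npy");p=cv2.imread("pics/w4.png");w=cloud(d,m);z=w[...,2]
t=np.deg2rad(-10);ex=np.array([np.cos(t),np.sin(t)]);B=np.array([ex,[-ex[1],ex[0]]]);P=w[...,:2]@B.T
k=np.zeros(z.shape,bool);k[170:210,255:300]=1
for th in (36,40,42):
    c=(k&(z<th)).astype(np.uint8)
    q=max(cv2.findContours(c,cv2.RETR_EXTERNAL,cv2.CHAIN_APPROX_NONE)[0],key=cv2.contourArea)
    e=cv2.fitEllipse(q);o=ray(q[:,0],44.5,m)[:,:2]@B.T
    print(th,e,ray([e[0]],44.5,m)@np.eye(3),B@ray([e[0]],44.5,m)[0,:2],cv2.minEnclosingCircle(o.astype(np.float32)))
# vial: points in region of tool
v=np.zeros(z.shape,bool);v[225:345,240:312]=1
v&=(abs(P[...,0]-571)<12)&(abs(P[...,1]-182)<14)
for a in range(160,235,8):
    s=v&(z>=a)&(z<a+8)
    if s.sum()>20: print(a,s.sum(),'X',P[s][:,0].min().round(1),P[s][:,0].max().round(1),'Y max',np.percentile(P[s][:,1],98).round(1))
print('TCP boxframe',B@np.array([593.4,80.7]))
E
```

```text
36 ((276.3359680175781, 188.66787719726562), (19.73017120361328, 21.999826431274414), 91.76763153076172) [[595.3228335   82.12885919  44.5       ]] [572.01701524 184.25786244] ((571.9339599609375, 184.2919464111328), 9.728515625)
40 ((276.2521057128906, 189.32455444335938), (21.093690872192383, 22.448217391967773), 88.89237976074219) [[595.14979305  81.56898119  44.5       ]] [571.94382547 183.67644208] ((572.0350341796875, 183.4389190673828), 9.992758750915527)
42 ((276.3850402832031, 189.610107421875), (21.95583152770996, 23.5018310546875), 92.15886688232422) [[595.21748076  81.29947062  44.5       ]] [572.05728486 183.42277983] ((572.2222290039062, 182.83570861816406), 10.96563720703125)
160 160 X 561.2 578.5 Y max 191.0
168 200 X 561.2 578.5 Y max 191.0
176 225 X 561.1 578.5 Y max 191.0
184 250 X 561.1 578.4 Y max 191.0
192 316 X 561.2 578.4 Y max 191.3
200 487 X 559.1 583.0 Y max 194.2
208 617 X 559.0 582.9 Y max 194.2
216 725 X 559.0 583.0 Y max 194.1
224 2214 X 559.0 583.0 Y max 194.0
232 706 X 559.0 583.0 Y max 194.3
TCP boxframe [570.3715127 182.5168143]
```

servo_tool:
  deltas:
    - [[0.001,0.002,0.02,0],[0.001,0.002,0.045,0],[0.001,0.002,0.07,0],[0.001,0.002,0.09,0],[0.001,0.002,0.1,0],[0.001,0.002,0.103,0],[0.001,0.002,0.103,0],[0.001,0.002,0.103,0]]

```text
t: 10.2
eef_pos: [596.8, 80.8, 97.4]
orientation: [0.0, 0.767, 0.641, 0.001]
force: [-1.2, 0.0, 0.6]
finger_gap: 17.5
```

```bash
python3 - <<'E'
from h import *
go(595.3,81.3,55,80)
m=camera_model("wrist");p,d=snapshot("wrist");cv2.imwrite("pics/w5.png",p[:,:,::-1]);w=cloud(d,m);z=w[...,2]
t=np.deg2rad(-10);ex=np.array([np.cos(t),np.sin(t)]);B=np.array([ex,[-ex[1],ex[0]]]);P=w[...,:2]@B.T
v=np.zeros(z.shape,bool);v[215:345,235:312]=1
v&=(abs(P[...,0]-572)<12)&(abs(P[...,1]-182)<14)
for a in range(48,110,8):
    s=v&(z>=a)&(z<a+8)
    if s.sum()>20: print(a,s.sum(),'X',P[s][:,0].min().round(1),P[s][:,0].max().round(1),'Y max',np.percentile(P[s][:,1],98).round(1))
k=(abs(P[...,0]-572)<30)&(P[...,1]>110)&(P[...,1]<220)&(abs(z-45)<3)
print('rack',P[k].min(0),P[k].max(0))
E
```

```text
t 10.2 pos [596.8  80.8  97.4] phi 79.74 tilt [ 0.001  0.    -1.   ] gap 17.5 F [-1.2  0.   0.6] q [ 0.13  0.44 -0.07  1.06  0.    1.88]
delta [ 0.2 -1.6 42.4] yaw -0.26
56 106 X 564.7 581.6 Y max 191.8
64 190 X 564.5 581.9 Y max 191.8
72 213 X 564.8 581.6 Y max 191.8
80 250 X 564.6 581.8 Y max 191.7
88 287 X 564.5 581.9 Y max 191.8
96 421 X 560.0 583.7 Y max 194.7
104 590 X 560.0 583.9 Y max 194.9
rack [549.48316022 110.08597424] [594.69510858 205.73343009]
```

View pics/w5.png

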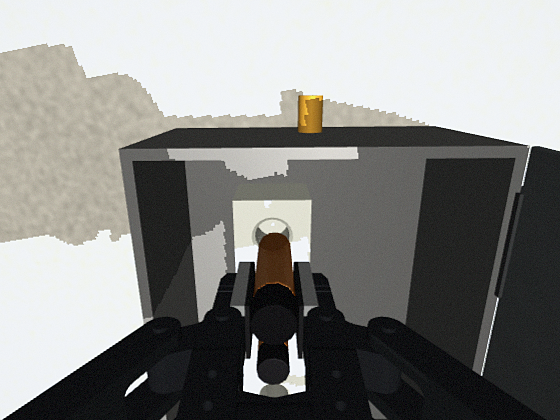

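The vial tip at (274,240) is over the hole at (271,235), and sits about 1 mm too far in +X. I correct that while lowering slowly.

servo_tool:
  deltas:
    - [[0,-0.001,0.002,0],[0,-0.001,0.008,0],[0,-0.001,0.014,0],[0,-0.001,0.018,0],[0,-0.001,0.018,0]]

```text
t: 10.67
eef_pos: [594.6, 80.3, 77.1]
orientation: [-0.001, 0.768, 0.641, -0.001]
force: [-0.5, -0.1, -0.7]
finger_gap: 17.2
```

```bash
python3 - <<'E'
from h import *
go(595.3,81.3,55,80)
m=camera_model("wrist");p,d=snapshot("wrist");cv2.imwrite("pics/w6.png",p[:,:,::-1]);w=cloud(d,m);z=w[...,2]
t=np.deg2rad(-10);ex=np.array([np.cos(t),np.sin(t)]);B=np.array([ex,[-ex[1],ex[0]]]);P=w[...,:2]@B.T
v=np.zeros(z.shape,bool);v[215:345,235:312]=1
v&=(abs(P[...,0]-572)<12)&(abs(P[...,1]-182)<14)
for a in range(48,110,8):
    s=v&(z>=a)&(z<a+8)
    if s.sum()>20: print(a,s.sum(),'X',P[s][:,0].min().round(1),P[s][:,0].max().round(1),'Y max',np.percentile(P[s][:,1],98).round(1))
k=(abs(P[...,0]-572)<30)&(P[...,1]>110)&(P[...,1]<220)&(abs(z-45)<3)
print('rack',P[k].min(0),P[k].max(0))
E
```

```text
t 10.67 pos [594.6  80.3  77.1] phi 79.7 tilt [-0.002 -0.    -1.   ] gap 17.2 F [-0.5 -0.1 -0.7] q [ 0.13  0.45 -0.1   1.02  0.    1.88]
delta [ 1.1  0.5 22.1] yaw -0.3
48 212 X 562.4 579.6 Y max 190.8
56 233 X 562.4 579.7 Y max 190.8
64 267 X 562.4 579.7 Y max 190.7
72 332 X 561.0 580.4 Y max 191.5
80 549 X 560.1 583.9 Y max 193.9
88 636 X 560.0 584.0 Y max 193.9
96 743 X 560.0 584.0 Y max 194.0
104 2127 X 560.1 584.0 Y max 193.9
rack [549.47934048 110.04418138] [594.73855062 205.79855688]
```

The bottom is about 6 mm into the hole with no contact force. I continue down.

servo_tool:
  deltas:
    - [[0,0,0.004,0],[0,0,0.008,0],[0,0,0.012,0],[0,0,0.016,0],[0,0,0.019,0],[0,0,0.02,0],[0,0,0.02,0]]

```text
t: 11.3
eef_pos: [595.1, 80.5, 57.9]
orientation: [-0.0, 0.768, 0.641, -0.0]
force: [-0.1, 0.2, -0.1]
finger_gap: 17.1
```

servo_tool:
  deltas:
    - [[0,0,0.001,0],[0,0,0.002,0],[0,0,0.002,0],[0,0,0.002,0]]

```text
t: 11.63
eef_pos: [595.3, 80.4, 56.4]
orientation: [-0.0, 0.768, 0.641, 0.0]
force: [0.3, 0.0, -0.1]
finger_gap: 16.9
```

servo_tool:
  deltas:
    - [[0,0,0.001,0],[0,0,0.002,0],[0,0,0.002,0],[0,0,0.002,0]]

```text
t: 11.97
eef_pos: [595.7, 80.5, 55.2]
orientation: [0.0, 0.768, 0.641, 0.001]
force: [-1.6, 0.7, 7.4]
finger_gap: 17.2
```

There is 7 N of upward contact at TCP z=55.2, which is the predicted floor. Release and retreat.

servo_tool:
  deltas:
    - [[0,0,0,0],[0,0,0,0],[0,0,0,0],[0,0,0,0],[0,0,0,0]]
  fingers: 0.036

```text
t: 12.38
eef_pos: [595.2, 80.4, 54.1]
orientation: [-0.0, 0.768, 0.641, -0.0]
force: [0.3, -0.3, 0.0]
finger_gap: 36.0
```

servo_tool:
  deltas:
    - [[0,0,-0.01,0],[0,0,-0.03,0],[0,0,-0.06,0],[0,0,-0.095,0],[0,0,-0.13,0],[0,0,-0.145,0],[0,0,-0.145,0]]

```text
t: 12.97
eef_pos: [597.3, 80.7, 204.6]
orientation: [0.002, 0.768, 0.641, 0.003]
force: [-0.9, 0.5, 0.6]
finger_gap: 35.9
```

```bash
python3 - <<'E'
from h import *
go(0,0,0,80)
m=camera_model("wrist");p,d=snapshot("wrist");cv2.imwrite("pics/w7.png",p[:,:,::-1]);w=cloud(d,m);z=w[...,2]
t=np.deg2rad(-10);ex=np.array([np.cos(t),np.sin(t)]);B=np.array([ex,[-ex[1],ex[0]]]);P=w[...,:2]@B.T
for y0 in(183,123):
  v=(abs(P[...,0]-572)<14)&(abs(P[...,1]-y0)<14)&(z>50)&(z<100)
  if v.sum(): 
    c=v&(z>82); print(y0,v.sum(),z[v].max(),'cap',np.median(z[c]),P[c].mean(0),cv2.minEnclosingCircle(P[c].astype(np.float32)))
E
```

```text
t 12.97 pos [597.3  80.7 204.6] phi 79.7 tilt [ 0.007  0.001 -1.   ] gap 35.9 F [-0.9  0.5  0.6] q [0.13 0.38 0.12 1.3  0.   1.88]
delta [-186.6 -574.7  200.1] yaw -0.3
183 621 87.87821103290037 cap 86.0875522965668 [572.27575537 182.77456055] ((572.0709838867188, 182.18861389160156), 8.95849609375)
123 684 87.75313827219838 cap 86.02602972481498 [572.26830524 123.78462973] ((572.3851318359375, 123.24421691894531), 9.022513389587402)
```

View pics/w7.png

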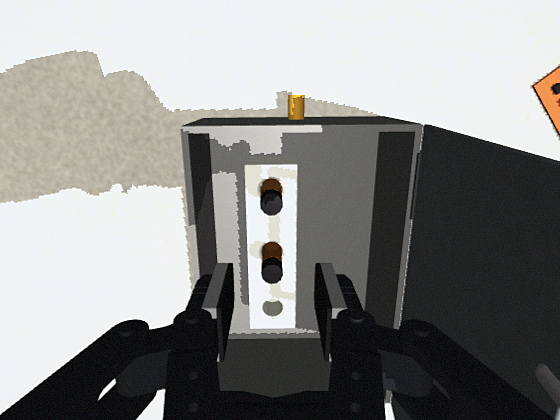

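The vial is seated: its cap top at z=86.1 equals the stock's 86.0, it is upright, and it is centred at the hole. The vials appear at (271,200) and (271,265). Next is the bar.

servo_tool:
  deltas:
    - [[0,0,-0.025,0],[0,0,-0.06,0],[0,0,-0.1,0],[0,0,-0.135,0],[-0.005,0.005,-0.155,0],[-0.025,0.028,-0.163,0],[-0.045,0.05,-0.163,0],[-0.06,0.07,-0.163,0],[-0.065,0.076,-0.163,0],[-0.065,0.076,-0.163,0]]
  fingers: 0.05

```text
t: 13.85
eef_pos: [659.3, 1.3, 360.0]
orientation: [-0.001, 0.768, 0.64, -0.001]
force: [-0.2, 0.3, -0.6]
finger_gap: 50.2
```

servo_tool:
  deltas:
    - [[0,0,0,0],[0,0,0,0],[0,0,0,0]]

```text
t: 14.1
eef_pos: [657.8, 3.9, 362.6]
orientation: [-0.0, 0.767, 0.641, 0.0]
force: [0.8, 0.3, -0.6]
finger_gap: 50.2
```

```bash
python3 - <<'E'
from h import *
go(663.4,1.8,296,80)
m=camera_model("wrist");p,d=snapshot("wrist");cv2.imwrite("pics/w8.png",p[:,:,::-1]);w=cloud(d,m);z=w[...,2]
t=np.deg2rad(-10);ex=np.array([np.cos(t),np.sin(t)]);B=np.array([ex,[-ex[1],ex[0]]]);P=w[...,:2]@B.T
l=(z>300)&(z<330)&(abs(P[...,0]-653)<20)&(abs(P[...,1]-125)<40);l[260:]=0
print('lidbar',l.sum(),z[l].max(),P[l].min(0),P[l].max(0),np.median(P[l],0))
E
```

```text
t 14.1 pos [657.8   3.9 362.6] phi 79.76 tilt [-0.  0. -1.] gap 50.2 F [ 0.8  0.3 -0.6] q [0.01 0.51 0.73 1.79 0.   1.76]
delta [-1.1  5.9 66.6] yaw -0.24
lidbar 1804 321.51287563643933 [649.62264705 106.09088544] [659.50807056 164.95692181] [654.29344272 137.88256628]
```

View pics/w8.png

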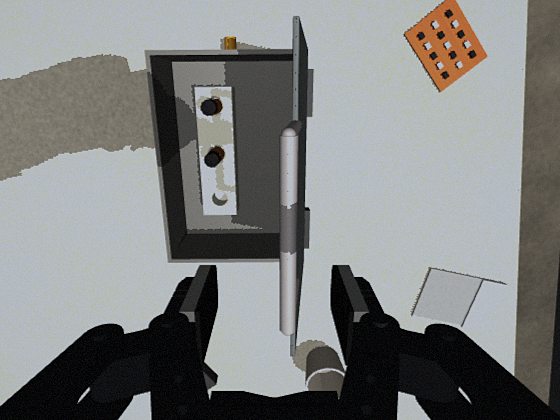

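The bar at columns 280–298 lies between the fingers, about 7 mm toward +X of the centre line. Descend and pinch.

servo_tool:
  deltas:
    - [[-0.001,0.007,0.005,0],[-0.001,0.007,0.025,0],[-0.001,0.007,0.045,0],[-0.001,0.007,0.06,0],[-0.001,0.007,0.066,0],[-0.001,0.007,0.066,0],[-0.001,0.007,0.066,0]]

```text
t: 14.73
eef_pos: [665.3, 0.8, 296.8]
orientation: [0.0, 0.768, 0.641, 0.0]
force: [-0.4, -0.5, -0.0]
finger_gap: 50.2
```

servo_tool:
  deltas:
    - [[0,0,0,0],[0,0,0,0],[0,0,0,0],[0,0,0,0],[0,0,0,0],[0,0,0,0]]
  fingers: 0.0
  squeeze: 40

```text
t: 15.23
eef_pos: [665.4, 0.7, 297.1]
orientation: [0.0, 0.768, 0.641, 0.001]
force: [-0.4, 1.0, 6.6]
finger_gap: 8.4
```

```bash
python3 - <<'E'
from h import *
go(663.4,1.8,296,80)
a0=1.45
for a in np.arange(1.38,0.69,-.07): print(a.round(2), (-225*(np.cos(a)-np.cos(a0))).round(1), (225*(np.sin(a0)-np.sin(a))).round(1))
E
```

```text
t 15.23 pos [665.4   0.7 297.1] phi 79.71 tilt [ 0.001  0.    -1.   ] gap 8.4 F [-0.4  1.   6.6] q [0.   0.49 0.54 1.61 0.   1.75]
delta [ 0.7 -2.2  1.1] yaw -0.29
1.38 -15.6 2.4
1.31 -30.9 6.0
1.24 -46.0 10.6
1.17 -60.7 16.2
1.1 -74.9 22.8
1.03 -88.7 30.5
0.96 -101.9 39.0
0.89 -114.5 48.5
0.82 -126.4 58.9
0.75 -137.5 70.0
```

servo_tool:
  deltas:
    - [[0,-0.009,0.001,0],[0,-0.02,0.003,0],[0,-0.033,0.007,0],[0,-0.047,0.011,0],[0,-0.061,0.016,0],[0,-0.075,0.023,0],[0,-0.089,0.031,0],[0,-0.102,0.039,0],[0,-0.114,0.049,0],[0,-0.122,0.055,0]]

```text
t: 16.07
eef_pos: [544.0, 21.8, 241.0]
orientation: [0.001, 0.768, 0.641, -0.0]
force: [2.9, -6.0, -1.8]
finger_gap: 8.5
```

servo_tool:
  deltas:
    - [[0,-0.006,0.005,0],[0,-0.011,0.01,0],[0,-0.011,0.01,0],[0,-0.011,0.01,0],[0,-0.011,0.01,0],[0,-0.011,0.01,0]]

```text
t: 16.57
eef_pos: [533.7, 23.6, 231.4]
orientation: [0.0, 0.768, 0.641, -0.001]
force: [-3.7, -5.7, 3.8]
finger_gap: 8.0
```

```bash
python3 - <<'E'
from h import *
go(0,0,0,80)
o=get_obs();e=o['eef_pos'];X=e[0]*.9848-e[1]*.1736;print('angle from TCP',np.arctan2(e[2]+19-92,680-X), np.hypot(e[2]+19-92,680-X))
for n in("wrist","scene"):
    m=camera_model(n);p,d=snapshot(n);cv2.imwrite(f"pics/{n}9.png",p[:,:,::-1]);w=cloud(d,m);z=w[...,2]
    t=np.deg2rad(-10);ex=np.array([np.cos(t),np.sin(t)]);B=np.array([ex,[-ex[1],ex[0]]]);P=w[...,:2]@B.T
    l=(z>110)&(z<205)&(P[...,0]>520)&(P[...,0]<675)&(P[...,1]>-5)&(P[...,1]<240)
    c=np.polyfit(680-P[l][:,0],z[l],1) if l.sum()>100 else 0
    if n=="scene": print(n,l.sum(),c,np.arctan(c[0]))
E
```

```text
t 16.57 pos [533.7  23.6 231.4] phi 79.67 tilt [-0.001 -0.002 -1.   ] gap 8.0 F [-3.7 -5.7  3.8] q [ 0.05  0.25  0.01  1.33 -0.    1.8 ]
delta [-118.5 -520.6  232. ] yaw -0.33
angle from TCP 0.7851691462437038 224.1198687795242
scene 5633 [ 0.97734347 98.55079454] 0.773940601054641
```

View pics/scene9.png

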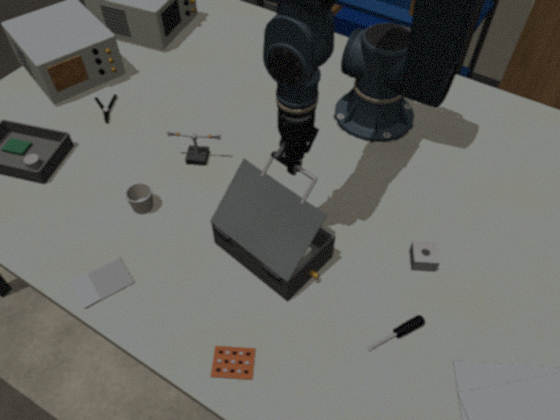

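View pics/wrist9.png

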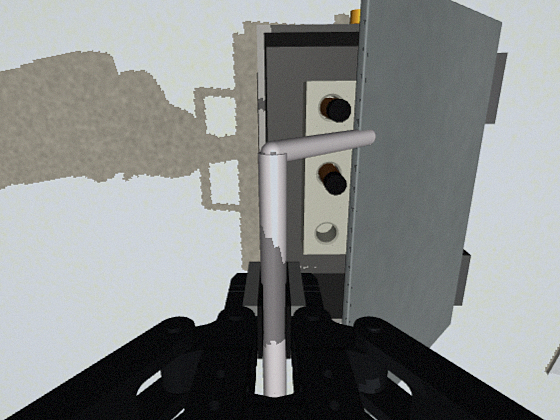

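The lid is held at about 0.78 rad, with 0.785 from the TCP and 0.774 from a fit to the plate. That is roughly 7° below balance. Both vials are seated at (335,107) and (333,178), and the surroundings are undisturbed. Now I sign off.

```bash
python3 - <<'E'
from rig import *
print(sign_off())
o=get_obs();print(o['t'],o['eef_pos'],o['finger_gap'])
E
```

```text
the job is handed in; nothing more can be done
None
the job is handed in; nothing more can be done
```

The job is done and handed in at about 17 s of the 69 s allowed; the sign-off reports no verdict.

- **Lid opening:** I lifted the lid by its bar past the balance point until it was fully open, then let go.
- **Vial:** It is in the rack's free hole at y = +60 mm, released and upright. Its cap top reads 86.1 mm against 86.0 mm for the stock vial, so it is fully down.
- **Lid hold:** I took the bar again and brought the lid down through the balance point. The gripper still held it at handover. The angle is 0.785 rad from the arm's position and 0.774 rad from a fit to the lid in the camera image, about 7° below balance.
- **Surroundings:** In the last pictures the stock vial, clamp stand, screwdriver and cup look unmoved.

The checks agreed within noise. With the bar held, the finger opening read 8 to 9 mm instead of 10, and with the vial held about 17 mm instead of 18, so the gauge seems to read slightly low. The highest wrist force I saw between moves was about 14 N.

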